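# Clamp a carving blank under the spring flap

## Robot

A 7-joint arm with a two-finger parallel gripper is mounted at the origin on the work surface. World frame = base frame: x ahead of the robot, y to its left, z up, the work surface at z = 0. Lengths are in mm, angles in rad, forces in N, time in s.
With the tool pointing down it reaches from about 425 to 875 mm from the base axis. Payload 8.4 kg.
Tool frame: the origin (TCP) lies midway between the tips of the shut fingers; the grasp point (between the pads) lies 19 mm behind it; z points along the fingers, y is the line along which they close (so a half turn about z gives the same grasp; the last joint's range is limited). The gripper opens to 85 mm and grips with 20 to 120 N. Pads are 22 mm wide; open, the fingers measure 114 mm over their backs; the gripper's body (76 mm by 85 mm) begins 54 mm behind the grasp point. The pads swing forward as they close: fully open they stand 13 mm farther back than shut.
Start: joints at [-1.274, 0.333, 0.04, 1.465, -0.013, 1.343, -0.059], TCP at [250.603, 599.717, 208.008] pointing down, gripper open.
Joint ranges: [-2.58, 2.58], [-0.38, 2.09], [-1.3, 1.39], [0.25, 2.4], [-1.5, 4.64], [0.08, 2.09], [-2.65, 2.65]. Speed limits (rad/s): [2.22, 2.22, 2.79, 2.79, 3.14, 3.14, 3.14].

## Interface

Orientations are given as a 3x3 rotation matrix whose columns are the frame's x, y, z axes.
In Python, from plant import bot gives the robot as it stands. The module is installed in compiled form; this text tells all that it offers.
- The arm moves only by the tool jog_arm, never from a script. Its argument "increments" is a list that holds one entry, the list of rows, each a list of 6 numbers: the shift along the tool's x, y, z scaled (see below), then the turn, a rotation vector about the tool's x, y, z scaled (see below). In form: [[[dx, dy, dz, wx, wy, wz], ...]]. A call has 1 to 20 rows; each row shifts and turns the commanded pose from where the row before left it, along the tool's axes as they then stand; what a row does not reach is not made up. The controller multiplies each number of a shift by 0.05 m and each number of a turn by 5 degrees. A row lasts 1/8 s, in which the tool goes at most 62.5 mm and 10.7 degrees, less where a joint would pass 70% of its speed; a pose out of reach is approached as far as the arm can. A call with a number of a shift or a turn outside -1 to 1 is refused whole. A call with a gripper value outside its range is refused whole. "jaw" is the opening, from 0 (shut) to 1 (fully open), set as the call begins (left out, the last holds). The fingers move at their own pace and stop on an object; "grip_force" is the grip in N (left out, the last holds). Time passes only in rows, so rows that do not move let the fingers close. It gives the time, the measured TCP pose, the force, the opening and the grip force at its end, in the units of the state.
- bot.sense(): the state, without advancing time (a new reading comes with each control period).
- bot.snapshot(name): name is "scene" or "top"; returns the picture (384x512x3 uint8, blue, green, red); there is no depth.
- bot.camera_model(name): a dict with "camera_matrix" (3x3 intrinsics, pixels), "T" (4x4, takes a point from camera to world coordinates). Camera axes: x right, y down, z forward; pixel columns grow to the right and rows downward; lengths in mm; the calibration is good to about 2 mm. A picture is of the moment at which its call begins. camera_model takes no time and is no camera call.
- bot.close_job(): hands the job in; it is judged then, once.
The state is a dict: "time_s": time; "joints": joint angles; "qvel": joint speeds; "effort": joint torques, N m; "eef_pos": TCP position; "ee_rot": TCP orientation; "wrist_force": force on the tool from outside, world axes, zero at the start; "moment": the same for the moment, N m; "opening": finger opening in mm; "gripper_force": force on a finger pad.
Only numpy, scipy, OpenCV 4.12 (cv2) and the standard library are available. Lean on these libraries where they do the work, as an engineer would, in place of code of your own. Each camera call takes 0.05 s, during which the arm holds its last target. There are 200 camera calls.

## Task

With one fingertip press the long thumb plate down and keep it down so that the spring-closed flap stays open, and with the other fingertip push the wooden blank along the lane, under the open flap, until it rests fully against the end stop. Then let the thumb plate come up so that the flap clamps the blank, and move clear. Only push the blank, never pick it up, and leave the other things on the bench where they are.

Things in the scene. Friction and masses are not known exactly. Their poses are not given: they have to be found in the camera images.
- board: Fixed plywood clamping board on the bench, 12 mm thick, turned about z only. Origin at bench level (z 0) on the lane's centre line; x = pushing direction, z up. In its frame (mm): board x -145..125, y -130..55. The lane (floor z 12) lies between two fences 14 high, 8 thick, inner faces y +29 and -29, x -140..100. End stop: block 34 high above the floor, near face at x 100.
- lane_end (a point): Point on the lane floor (z 12) at the foot of the end stop's near face, on the lane's centre line; axes as the board's.
- flap (a joint): Angle (rad) of the aluminium rocker (flap over the lane, thumb plate beyond the rod) on the hinge rod: 0 closed, grows as the plate goes down and the flap rises, stop at 0.6. Spring 0.10 N m at 0, 0.34 at 0.6 (about 8 N at 40 mm from the rod). The flap clears the blank from 0.26 and rests on the seated blank at about 0.2. Pushing the blank against the closed flap cannot open it.
- flap_lip (a point): Centre of the underside of the flap's lip, 35 mm along the lane and 25 mm across. Closed: board x +67.5, y +7.5, z 34 mm, so 22 mm above the lane floor, lower than the blank's top. The flap covers board x +50 to +85.
- thumb_plate (a point): Centre of the upper face of the flat thumb plate: 140 mm along the lane (board x -120..+20), 60 mm across (board y about -52 to -111), 3 mm thick. Closed, it rises away from the rod by 0.2 rad, this point at board y -81, z 49 mm; at 0.6 rad it slopes down by 0.4 rad, this point at z 27. A fingertip can slide along it while holding it down.
- blank: Loose pale wooden block to be carved, 90 mm along its x, 50 mm across, 30 mm high, about 75 g, lying in the lane on this side of the flap, its x roughly along the lane. Origin at the centre of its underside. Seated against the end stop its origin is at board x +55.
- mallet: Bystander: turned dark wooden mallet standing on its head, 76 mm across, 220 mm high. Origin at the centre of its foot.
- tin: Bystander: steel tin cup, 70 mm across, 100 mm high. Origin at the centre of its foot.
- gouge: Bystander: carving gouge lying flat, 225 mm long along its x, 24 mm wide, 22 mm high. Origin under it, 2.5 mm from its middle.
- offcut: Bystander: small stepped wooden offcut, 45 x 40 x 42 mm. Origin at the centre of its underside.
- hinge_rod (a point): Middle of the hinge rod on the board, at board x -15, y -46, z 40 mm. The rod (12 mm thick with the rocker's sleeve) runs parallel to the lane from board x -138 to +106, beside the lane, on two posts 14 mm wide and 36 mm high at board x -132 and +100.

How it is judged (in metres and radians):
On the way, in this order (a step that is already met when the one before it is completed fails the run):
1. the fingers hold the flap open before the blank is under it (value of joint flap above 0.25 rad and contact force between the fingers and flap above 1 N and x of blank in the frame of board below 0.008 m), for 0.1 s.
2. the blank is under the flap, which the fingers still hold open (value of joint flap above 0.25 rad and contact force between the fingers and flap above 1 N and x of blank in the frame of board above 0.02 m), for 0.1 s.
At the end, for the whole second after the job is handed in: The blank lies flat in the lane against the end stop (gap under 3.5 mm, within 6 mm of the centre line, square to 0.1 rad), at rest, with the flap let down and pressing on it (more than 1 N) (x of blank in the frame of board above 0.0515 m and y of blank in the frame of board between -0.006 and 0.006 m and angle between the x axis of blank and the x axis of board, either way round below 0.1 rad and height (world z) of blank below 0.016 m and value of joint flap between 0.15 and 0.25 rad and contact force between flap and blank above 1 N and linear speed of blank below 0.01 m/s); the robot touches nothing.
It fails at once if the blank is lifted off the lane (by more than 15 mm) or tipped (height (world z) of blank above 0.027 m or angle between blank's own z axis and vertical above 0.3 rad).
It fails at once if a bystander is moved by more than 30 mm (distance of any of mallet, tin, gouge, offcut from where it was at the start of the episode above 0.03 m).
It also fails if it takes over 38 s, if anything falls off the work surface, if the arm or the gripper's body presses on something with over 40 N, if the wrist force passes 120 N, or if a joint passes its speed limit or range.

## Working session

There is one attempt and no reset: what is moved stays moved. The work goes in short steps, Python scripts to look and compute and a tool call to move; the robot and the scene stay as the last step left them, time stands still between calls to the robot, and variables do not carry over. Pictures are saved under pics/ and viewed, at most 10 in all, crops included, and the job is handed in when it is done.

Besides the shell and the picture viewer there is one more tool, called after ">>>" in YAML: its name, and indented under it one key for each argument. jog_arm: Moves the arm, as the interface text tells. Its arguments: {"type":"object","properties":{"increments":{"type":"array","items":{"type":"array","items":{"type":"array","items":{"type":"number","minimum":-1,"maximum":1}}}},"jaw":{"type":"number"},"grip_force":{"type":"number"}},"required":["increments"]}

```bash
mkdir -p pics
python3 - <<'E'
from plant import bot
import cv2,numpy as np
for n in("scene","top"):
    cv2.imwrite(f"pics/{n}0.png",bot.snapshot(n)); m=bot.camera_model(n); print(n,np.round(m["camera_matrix"],1).tolist(),np.round(m["T"],3).tolist())
s=bot.sense();print(s["time_s"],np.round(s["eef_pos"],1),np.round(s["ee_rot"],3).tolist(),s["opening"],s["wrist_force"])
E
```

```text
scene [[364.4, 0.0, 248.2], [0.0, 364.4, 194.2], [0.0, 0.0, 1.0]] [[-0.245, 0.514, -0.822, 1229.336], [0.969, 0.141, -0.202, 168.302], [0.012, -0.846, -0.533, 430.713], [0.0, 0.0, 0.0, 1.0]]
top [[347.6, 0.0, 258.3], [0.0, 347.6, 193.5], [0.0, 0.0, 1.0]] [[0.023, -0.994, 0.106, 537.88], [-0.999, -0.026, -0.029, 36.038], [0.032, -0.105, -0.994, 729.462], [0.0, 0.0, 0.0, 1.0]]
0.1 [250.4 599.3 207.2] [[-0.923, 0.386, -0.0], [0.386, 0.923, -0.001], [-0.0, -0.001, -1.0]] 85.73084602593696 [-0.57310568  0.33928831  0.37896785]
```

View pics/scene0.png

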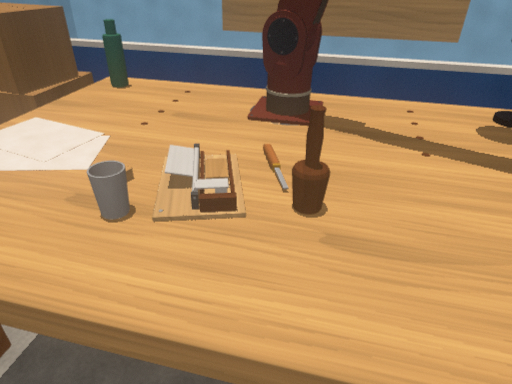

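View pics/top0.png

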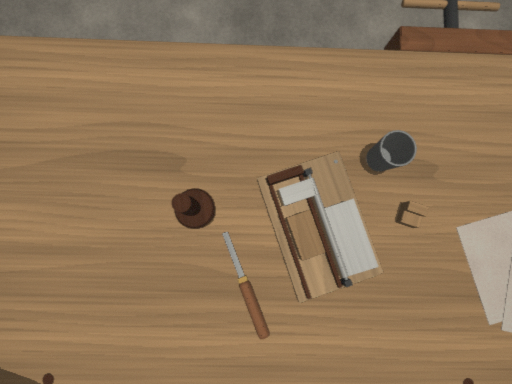

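Top view: the board has corners near (258,178), (340,153), (381,270) and (301,300). The end stop is at (286,174), the flap at (297,193), the blank near (305,235), the thumb plate at (350,240), the mallet at (195,207), the tin at (395,150), the offcut at (412,215) and the gouge at (247,290). The scene view agrees with this layout. I'll zoom in for the corners.

```bash
python3 - <<'E'
import cv2
i=cv2.imread("pics/top0.png")[145:310,250:390]
cv2.imwrite("pics/c0.png",cv2.resize(i,None,fx=3.6,fy=3.6,interpolation=cv2.INTER_CUBIC))
E
cat > h.py <<'E'
import numpy as np
from plant import bot
def ray(n,u,v,z):
    m=bot.camera_model(n);T=np.array(m["T"]);d=T[:3,:3]@np.linalg.solve(np.array(m["camera_matrix"]),[u,v,1])
    o=T[:3,3];return o+d*(z-o[2])/d[2]
def pix(n,p):
    m=bot.camera_model(n);T=np.array(m["T"]);c=T[:3,:3].T@(np.array(p)-T[:3,3]);q=np.array(m["camera_matrix"])@c;return q[:2]/q[2]
E
```

```text
(no output)
```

View pics/c0.png

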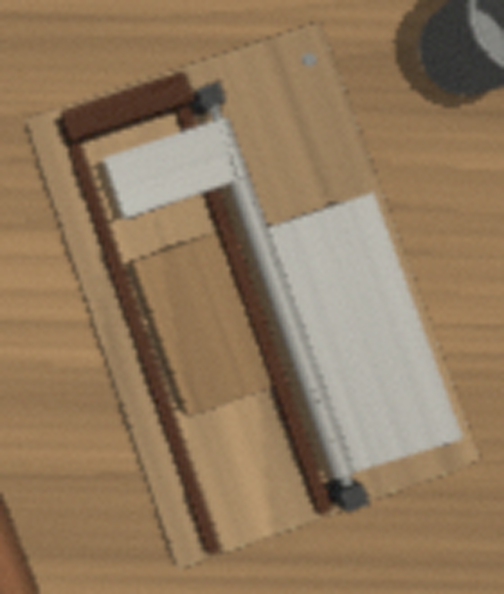

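Crop: the board corners are at (27,118), (318,23), (478,458) and (178,567). The blank's top-face corners are at about (132,263), (213,235), (271,386) and (188,415).

```bash
cat >> h.py <<'E'
def crop(p,z): return ray("top",(p[0]+.5)/3.6-.5+250,(p[1]+.5)/3.6-.5+145,z)
E
python3 - <<'E'
from h import *
B=np.array([[125,55],[125,-130],[-145,-130],[-145,55]],float)
W=np.array([crop(p,12)[:2] for p in [(27,118),(318,23),(478,458),(178,567)]])
bc,wc=B.mean(0),W.mean(0);H=(B-bc).T@(W-wc);a=np.arctan2(H[0,1]-H[1,0],H[0,0]+H[1,1])
R=np.array([[np.cos(a),-np.sin(a)],[np.sin(a),np.cos(a)]]);t=wc-R@bc
print("yaw",a,"t",t,"res",((W-t)@R-B).round(1).tolist())
toB=lambda w:((w[:2]-t)@R).round(1)
for p in [(132,263),(213,235),(271,386),(188,415)]: print("blank",toB(crop(p,42)))
for p,z in [((273,228),47),((373,195),55),((461,437),55),((358,470),43)]: print("plate",toB(crop(p,z)))
for p in [(104,160),(215,122),(238,180),(126,217)]: print("flap",toB(crop(p,36)))
for b in [(-55,-48),(-80,-48),(-1,-48)]: print(b,(R@b+t).round(1))
s=bot.sense()["ee_rot"];ty=np.array(s)[:2,1];print("tool y yaw",np.arctan2(ty[1],ty[0]),"board y yaw",a+np.pi/2)
print("mallet",ray("top",195,207,40),"topm",ray("top",182,203,220))
np.savez("b.npz",R=R,t=t,a=a)
E
```

```text
yaw 0.34908549050760657 t [549.49302845 -73.51509096] res [[-1.3, -2.2], [-1.9, 2.1], [2.1, 1.4], [1.1, -1.3]]
blank [25. 26.]
blank [ 25.3 -21.6]
blank [-62.6 -24.2]
blank [-62.7  24.1]
plate [ 18.4 -53.4]
plate [  18.  -109.8]
plate [-119.4 -109.7]
plate [-120.2  -53.7]
flap [84.3 21.3]
flap [ 84.9 -45.1]
flap [ 49.9 -46.4]
flap [50.2 20. ]
(-55, -48) [ 514.2 -137.4]
(-80, -48) [ 490.7 -146. ]
(-1, -48) [ 565. -119.]
tool y yaw 1.1750159230740453 board y yaw 1.9198818173025032
mallet [580.89546813 140.43624005  40.        ] topm [575.03194092 132.30314781 220.        ]
```

The measured sizes match the given ones to about 2 mm. The board yaw is 0.349, the blank is at board x≈-19, and its rear face is at -63.7. I'll lift and travel to above board (-85,-48).

>>> jog_arm:
  increments:
    - [[-0.62,-0.51,-0.26,0,0,0],[-0.62,-0.51,-0.26,0,0,0],[-0.62,-0.51,-0.26,0,0,0],[-0.62,-0.51,-0.26,0,0,0],[-0.62,-0.51,-0.26,0,0,0],[-0.62,-0.51,-0.26,0,0,0],[-0.62,-0.51,-0.26,0,0,0],[-0.545,-0.72,0,0,0,0],[-0.545,-0.72,0,0,0,0],[-0.545,-0.72,0,0,0,0],[-0.545,-0.72,0,0,0,0],[-0.545,-0.72,0,0,0,0],[-0.545,-0.72,0,0,0,0],[-0.545,-0.72,0,0,0,0],[-0.545,-0.72,0,0,0,0],[-0.48,-0.87,0,0,0,0],[-0.48,-0.87,0,0,0,0],[-0.48,-0.87,0,0,0,0],[0,0,0,0,0,0],[0,0,0,0,0,0]]
  jaw: 1

```text
time_s: 2.6
eef_pos: [488.1, -146.0, 298.7]
ee_rot: [[-0.923, 0.386, -0.001], [0.386, 0.923, 0.0], [0.001, 0.0, -1.0]]
wrist_force: [0.3, 0.7, 0.0]
opening: 85.7
gripper_force: 0.0
```

>>> jog_arm:
  increments:
    - [[0,0,0.1,0,0,1],[0,0,0.1,0,0,1],[0,0,0.1,0,0,1],[0,0,0.1,0,0,1],[0,0,0.1,0,0,1],[0,0,0.1,0,0,1],[0,0,0.1,0,0,1],[0,0,0.1,0,0,1],[0,0,0.1,0,0,1],[0,0,0.1,0,0,1],[0,0,0.1,0,0,1],[0,0,0.1,0,0,1],[0,0,0.1,0,0,1],[0,0,0.1,0,0,1],[0,0,0.1,0,0,1],[0,0,0.1,0,0,1],[0,0,0.1,0,0,1],[0,0,0.1,0,0,1],[0,0,0.1,0,0,1],[0,0,0.1,0,0,1]]

```text
time_s: 5.1
eef_pos: [488.3, -144.7, 198.6]
ee_rot: [[0.54, 0.842, -0.0], [0.842, -0.54, 0.001], [0.0, -0.001, -1.0]]
wrist_force: [-0.2, 0.3, -0.0]
opening: 85.6
gripper_force: 0.0
```

>>> jog_arm:
  increments:
    - [[0,0,0.2,0,0,1],[0,0,0.2,0,0,1],[0,0,0.2,0,0,1],[0,0,0.2,0,0,1],[0,0,0.2,0,0,1],[0,0,0.2,0,0,1],[0,0,0.2,0,0,1],[0,0,0,0,0,0.5],[0,0,0,0,0,0],[0,0,0,0,0,0]]

```text
time_s: 6.35
eef_pos: [488.4, -145.7, 129.1]
ee_rot: [[0.94, 0.341, 0.0], [0.341, -0.94, 0.0], [0.0, -0.0, -1.0]]
wrist_force: [-0.2, 0.1, 0.6]
opening: 85.6
gripper_force: 0.0
```

```bash
cat > st.py <<'E'
from h import *
d=np.load("b.npz");s=bot.sense();p=np.array(s["eef_pos"]);r=np.array(s["ee_rot"])
print(s["time_s"],"board xy",((p[:2]-d["t"])@d["R"]).round(1),"z",p[2].round(1),"tool x yaw err",np.arctan2(r[1,0],r[0,0])-float(d["a"]),r[:,2].round(3),"F",np.round(s["wrist_force"],1),s["opening"],np.round(s["joints"],2))
E
python3 st.py; python3 -c "
from h import *;import cv2
cv2.imwrite('pics/s1.png',bot.snapshot('scene')); i=bot.snapshot('top');cv2.imwrite('pics/t1.png',i)"
```

```text
6.35 board xy [-82.1 -47. ] z 129.1 tool x yaw err -0.0007198874415224599 [ 0.  0. -1.] F [-0.2  0.1  0.6] 85.63761163802583 [-0.57  0.12  0.84  1.94 -0.1   1.12 -0.91]
```

View pics/s1.png

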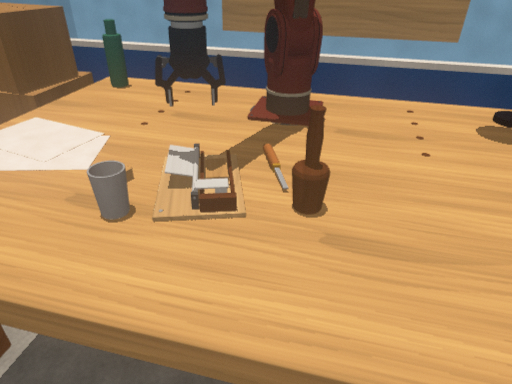

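The gripper is over the board at the right yaw, with its tips at (170,103) and (216,103). I'll back off 4 mm and descend.

>>> jog_arm:
  increments:
    - [[-0.08,0,0.3,0,0,0],[0,0,0.3,0,0,0],[0,0,0.3,0,0,0],[0,0,0.3,0,0,0],[0,0,0.3,0,0,0],[0,0,0.2,0,0,0],[0,0,0.1,0,0,0],[0,0,0.1,0,0,0],[0,0,0.1,0,0,0],[0,0,0.1,0,0,0],[0,0,0,0,0,0],[0,0,0,0,0,0]]

```text
time_s: 7.95
eef_pos: [484.6, -148.0, 24.2]
ee_rot: [[0.941, 0.339, 0.0], [0.339, -0.941, -0.0], [0.0, 0.0, -1.0]]
wrist_force: [-0.0, 0.4, -0.5]
opening: 85.6
gripper_force: 0.0
```

```bash
python3 st.py; python3 -c "
from h import *;import cv2
a=bot.snapshot('scene')[110:230,130:270];b=bot.snapshot('top')[145:310,250:390]
cv2.imwrite('pics/p2.png',np.hstack([cv2.resize(a,(400,343),interpolation=2),cv2.resize(b,(291,343),interpolation=2)]))"
```

```text
7.95 board xy [-86.5 -47.8] z 24.2 tool x yaw err -0.0031407196418383188 [ 0. -0. -1.] F [-0.   0.4 -0.5] 85.59813028774347 [-0.49  0.29  0.8   2.04 -0.26  0.91 -0.78]
```

View pics/p2.png

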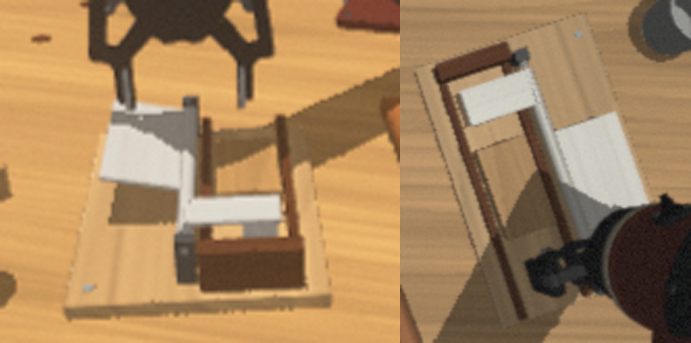

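The right fingertip is at about scene pixel (215,147), with no contact yet. I'll check its height against the projection.

Run:
```python
from h import *
d=np.load("b.npz")
for y in(2,-98):
  for z in (24,37,50,60): print(y,z,pix("scene",[*(d["R"]@[-86.5,y]+d["t"]),z]).round(1))
for b,z in (((-120,-110),55),((20,-110),55),((-145,55),12),((125,55),12),((100,-25),46)): print(b,pix("scene",[*(d["R"]@b+d["t"]),z]).round(1))
# corners seen in crop: plate near-left (113,103), far-left(102,178); board front-right(330,300)
f=lambda u,v:(130+u*.35,110+v*.35)
print(f(113,103),f(102,178),f(330,302),f(245,107),f(127,107))
```

```text
2 24 [216.1 159.4]
2 37 [215.9 154.7]
2 50 [215.7 149.8]
2 60 [215.6 146. ]
-98 24 [174.9 160.9]
-98 37 [174.4 156.1]
-98 50 [173.9 151.2]
-98 60 [173.5 147.4]
(-120, -110) [169.7 143.6]
(20, -110) [164.5 170.7]
(-145, 55) [235.9 152.8]
(125, 55) [245.7 211.5]
(100, -25) [204.6 192.2]
(169.55, 146.05) (165.7, 172.3) (245.5, 215.7) (215.75, 147.45) (174.45, 147.45)
```

The tips appear to be at about z 55–62, higher than I assumed. I'll lower in steps and watch the force.

>>> jog_arm:
  increments:
    - [[0,0,0.1,0,0,0],[0,0,0.1,0,0,0],[0,0,0,0,0,0]]

```text
time_s: 8.43
eef_pos: [484.5, -148.0, 13.8]
ee_rot: [[0.941, 0.339, -0.0], [0.339, -0.941, -0.0], [-0.0, 0.0, -1.0]]
wrist_force: [-0.2, 0.9, 2.3]
opening: 85.5
gripper_force: 1.0
```

>>> jog_arm:
  increments:
    - [[0,0,0.1,0,0,0],[0,0,0.1,0,0,0],[0,0,0,0,0,0]]

```text
time_s: 8.8
eef_pos: [484.8, -148.5, 4.0]
ee_rot: [[0.941, 0.339, 0.001], [0.339, -0.941, -0.001], [0.0, 0.001, -1.0]]
wrist_force: [1.8, -3.2, 4.9]
opening: 85.8
gripper_force: 2.1
```

```bash
python3 st.py; python3 -c "
from h import *;import cv2
a=bot.snapshot('scene')[110:230,130:270]
cv2.imwrite('pics/p3.png',cv2.resize(a,(700,600),interpolation=2))"
```

```text
8.8 board xy [-86.5 -48.3] z 4.0 tool x yaw err -0.0034498988470189063 [ 0.001 -0.001 -1.   ] F [ 1.8 -3.2  4.9] 85.78569370905556 [-0.47  0.33  0.78  2.05 -0.3   0.87 -0.75]
```

View pics/p3.png

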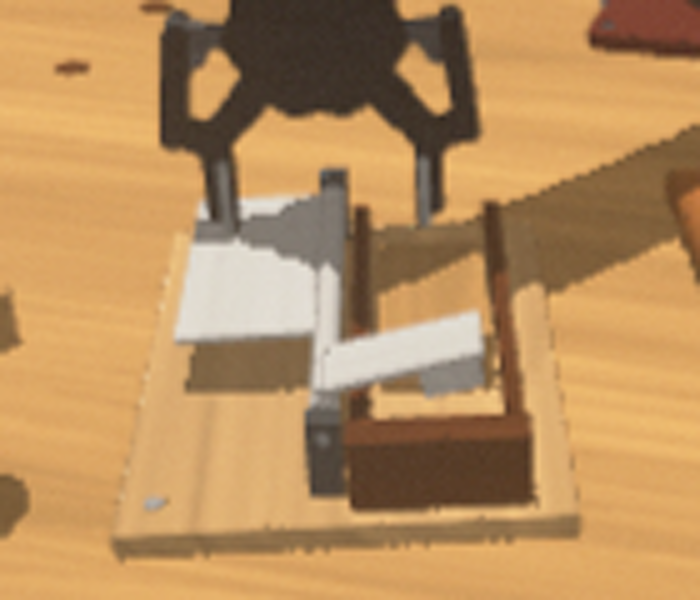

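The flap is rising to about 0.2–0.3 rad with the plate pressed. I'll go 8 mm lower so the other fingertip is well below the blank's top.

>>> jog_arm:
  increments:
    - [[0,0,0.08,0,0,0],[0,0,0.08,0,0,0],[0,0,0,0,0,0],[0,0,0,0,0,0]]

```text
time_s: 9.35
eef_pos: [484.6, -147.9, -3.8]
ee_rot: [[0.941, 0.339, 0.0], [0.339, -0.941, 0.0], [0.0, 0.0, -1.0]]
wrist_force: [-0.0, -1.6, 5.0]
opening: 85.5
gripper_force: 2.8
```

```bash
python3 st.py; python3 -c "
from h import *;import cv2
a=bot.snapshot('scene')[110:230,130:270]
cv2.imwrite('pics/p4.png',cv2.resize(a,(700,600),interpolation=2))"
```

```text
9.35 board xy [-86.5 -47.7] z -3.8 tool x yaw err -0.003169682133699614 [ 0.  0. -1.] F [-0.  -1.6  5. ] 85.47992643127515 [-0.46  0.34  0.77  2.06 -0.31  0.86 -0.74]
```

View pics/p4.png

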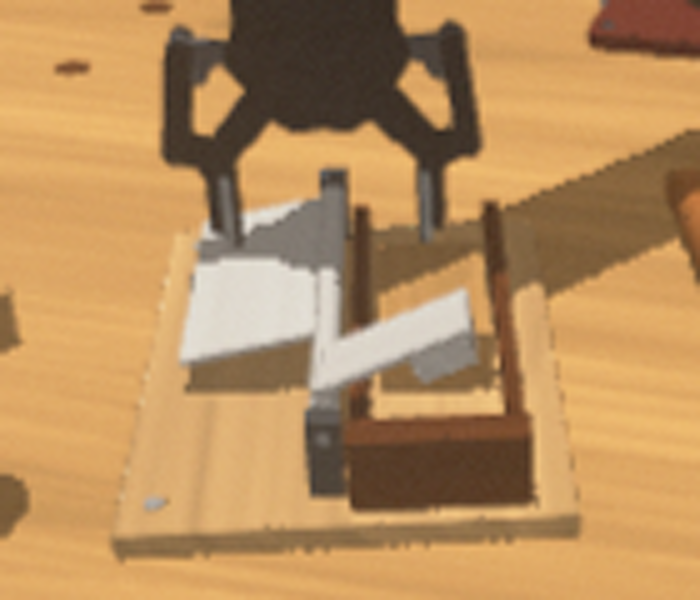

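The flap is now open about 0.4 rad and the fingertip is inside the lane. Next I push along the lane.

>>> jog_arm:
  increments:
    - [[0.1,0,0,0,0,0],[0.1,0,0,0,0,0],[0.1,0,0,0,0,0],[0.1,0,0,0,0,0],[0.1,0,0,0,0,0],[0.1,0,0,0,0,0],[0.1,0,0,0,0,0],[0.1,0,0,0,0,0],[0.1,0,0,0,0,0],[0.1,0,0,0,0,0],[0.1,0,0,0,0,0],[0.1,0,0,0,0,0],[0,0,0,0,0,0]]

```text
time_s: 11.02
eef_pos: [540.1, -127.7, -4.2]
ee_rot: [[0.941, 0.339, -0.002], [0.339, -0.941, 0.0], [-0.002, -0.001, -1.0]]
wrist_force: [-2.0, -1.3, 5.9]
opening: 85.4
gripper_force: 2.9
```

```bash
python3 st.py; python3 -c "
from h import *;import cv2
a=bot.snapshot('scene')[110:230,130:270];b=bot.snapshot('top')[145:310,250:390]
cv2.imwrite('pics/p5.png',np.hstack([cv2.resize(a,(440,377),interpolation=2),cv2.resize(b,(320,377),interpolation=2)]))"
```

```text
11.025 board xy [-27.4 -47.7] z -4.2 tool x yaw err -0.0035687802943841773 [-0.002  0.    -1.   ] F [-2.  -1.3  5.9] 85.37131735189605 [-0.45  0.44  0.73  1.94 -0.37  0.9  -0.76]
```

View pics/p5.png

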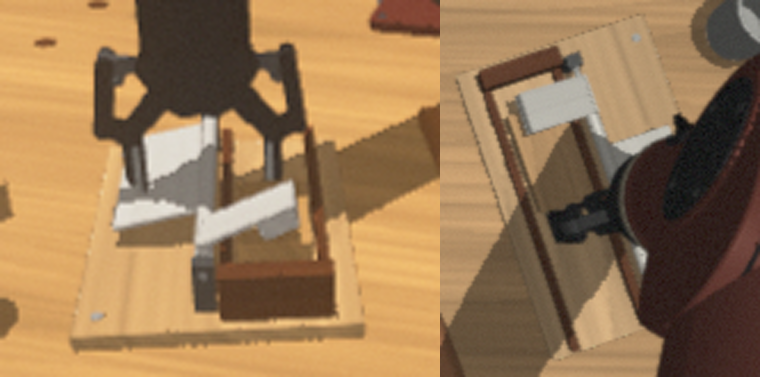

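The flap is still held open and the blank's front is now under it. I'll continue the last ~26 mm gently until I feel the end stop.

>>> jog_arm:
  increments:
    - [[0.1,0,0,0,0,0],[0.1,0,0,0,0,0],[0.1,0,0,0,0,0],[0.1,0,0,0,0,0],[0.04,0,0,0,0,0],[0.04,0,0,0,0,0],[0,0,0,0,0,0]]

```text
time_s: 12.0
eef_pos: [562.1, -119.8, -4.3]
ee_rot: [[0.941, 0.338, -0.002], [0.338, -0.941, 0.0], [-0.002, -0.001, -1.0]]
wrist_force: [-2.4, -3.4, 5.3]
opening: 85.4
gripper_force: 2.9
```

>>> jog_arm:
  increments:
    - [[0.04,0,0,0,0,0],[0,0,0,0,0,0]]

```text
time_s: 12.25
eef_pos: [564.0, -119.2, -4.3]
ee_rot: [[0.941, 0.338, -0.002], [0.338, -0.941, 0.0], [-0.002, -0.001, -1.0]]
wrist_force: [-3.4, -2.1, 5.1]
opening: 85.5
gripper_force: 2.9
```

>>> jog_arm:
  increments:
    - [[0.04,0,0,0,0,0],[0,0,0,0,0,0]]

```text
time_s: 12.5
eef_pos: [565.7, -118.6, -4.3]
ee_rot: [[0.941, 0.338, -0.003], [0.338, -0.941, 0.0], [-0.003, -0.001, -1.0]]
wrist_force: [-2.9, -2.3, 4.9]
opening: 85.4
gripper_force: 3.4
```

>>> jog_arm:
  increments:
    - [[0.04,0,0,0,0,0],[0,0,0,0,0,0]]

```text
time_s: 12.75
eef_pos: [565.7, -118.4, -4.6]
ee_rot: [[0.941, 0.338, -0.006], [0.338, -0.941, 0.0], [-0.006, -0.002, -1.0]]
wrist_force: [-11.3, -4.5, 10.9]
opening: 85.4
gripper_force: 7.1
```

```bash
python3 st.py; python3 -c "
from h import *;import cv2
a=bot.snapshot('scene')[110:230,130:270];b=bot.snapshot('top')[145:310,250:390]
cv2.imwrite('pics/p6.png',np.hstack([cv2.resize(a,(440,377),interpolation=2),cv2.resize(b,(320,377),interpolation=2)]))"
```

```text
12.75 board xy [ -0.1 -47.8] z -4.6 tool x yaw err -0.004235839223642457 [-0.006  0.    -1.   ] F [-11.3  -4.5  10.9] 85.3791456810519 [-0.45  0.48  0.71  1.88 -0.39  0.93 -0.78]
```

View pics/p6.png

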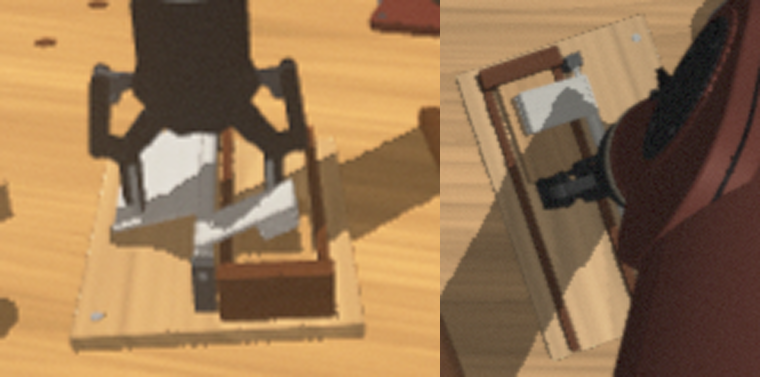

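The push force jumped to about 12 N at TCP x≈0, as predicted, so the blank is seated. I'll back off 3 mm and lift.

>>> jog_arm:
  increments:
    - [[-0.06,0,0,0,0,0],[-0.02,0,0,0,0,0],[0,0,-0.08,0,0,0],[0,0,-0.08,0,0,0],[0,0,-0.08,0,0,0],[0,0,-0.1,0,0,0],[0,0,-0.1,0,0,0],[0,0,-0.2,0,0,0],[0,0,-0.3,0,0,0],[0,0,-0.5,0,0,0],[0,0,-0.6,0,0,0],[-0.6,0,-0.6,0,0,0],[-0.8,0,-0.4,0,0,0],[-0.8,0,0,0,0,0],[-0.4,0,0,0,0,0],[0,0,0,0,0,0],[0,0,0,0,0,0]]

```text
time_s: 14.98
eef_pos: [443.9, -162.5, 148.6]
ee_rot: [[0.941, 0.34, 0.001], [0.34, -0.941, 0.0], [0.001, 0.0, -1.0]]
wrist_force: [0.5, 0.1, -0.1]
opening: 85.9
gripper_force: 0.0
```

```bash
python3 st.py; python3 -c "
from h import *;import cv2
a=bot.snapshot('scene')[110:230,130:270];b=bot.snapshot('top')[145:310,250:390]
cv2.imwrite('pics/t7.png',bot.snapshot('top'))
cv2.imwrite('pics/p7.png',np.hstack([cv2.resize(a,(440,377),interpolation=2),cv2.resize(b,(320,377),interpolation=2)]))"
```

```text
14.975 board xy [-129.6  -47.5] z 148.6 tool x yaw err -0.0026872622020331915 [ 0.001  0.    -1.   ] F [ 0.5  0.1 -0.1] 85.93053579858888 [-0.61 -0.03  0.87  1.99  0.02  1.16 -0.97]
```

View pics/p7.png

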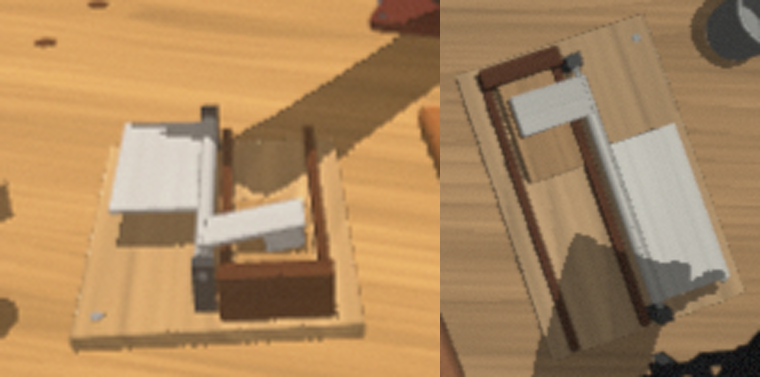

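The flap is down on the blank, and the rear-edge corners of the blank's top are at top pixels (289.4,224.6) and (312.6,218.5). I'll check the seat numerically.

Run:
```python
from h import *
d=np.load("b.npz");B=lambda u,v,z:((ray("top",u,v,z)[:2]-d["t"])@d["R"]).round(1)
print(B(289.4,224.6,42),B(312.6,217,42))
```

```text
[10.2 24.6] [  9.6 -24.1]
```

The rear edge is at x≈10 and the blank is centred and square, so it is seated.

```bash
python3 -c "
from plant import bot
print(bot.close_job())"
```

```text
the job is handed in; nothing more can be done
None
```

I pushed the blank under the held-open flap to the end stop, let the flap down on it, moved the arm clear and handed the job in at about 15 s. The last image showed the blank centred, square and seated; the hand-in returned no verdict.

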